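Slide the vial tray round the racks and seat it on the logger plate

ROBOT

A 6-joint arm with a two-finger parallel gripper is mounted at the origin on the work surface. World frame = base frame: x ahead of the robot, y to its left, z up, the work surface at z = 0. Lengths are in mm, angles in rad, forces in N, time in s.
With the tool pointing down it reaches from about 275 to 850 mm from the base axis. Payload 19 kg.
Tool frame: the origin (TCP) lies on the centre line of the jaws, within the pads' length; the fingertips stand 8 mm ahead of it and the grasp point (between the pads) lies 11 mm behind it; z points along the fingers, x is the direction in which the jaws open and shut, and the axes are right-handed (so a half turn about z gives the same grasp; the last joint's range is limited). The gripper opens to 85 mm and grips with 20 to 120 N. Pads are 22 mm wide; open, the fingers measure 114 mm over their backs; the gripper's body (76 mm by 85 mm) begins 54 mm behind the grasp point. The pads swing forward as they close: fully open they stand 13 mm farther back than shut.
Start: joints at [-1.289, 0.15, 1.437, -0, 1.554, -0.134], TCP at [232.227, -525.987, 239.267] pointing down, gripper open.
Joint ranges: [-2.8, 2.8], [-0.68, 2.1], [0.12, 2.68], [-1.39, 4.53], [0.16, 2.79], [-2.81, 2.81]. Speed limits (rad/s): [1.89, 1.89, 2.22, 3.01, 3.01, 3.01].

INTERFACE

Orientations are given as a unit quaternion [w, x, y, z].
In Python, from cell import arm gives the robot as it stands. The module is installed in compiled form; this text tells all that it offers.
- The arm moves only by the tool move_arm, never from a script. Its argument "commands" is one flat list of numbers, 7 for each row, row after row: the turn, a rotation vector about the tool's x, y, z each as a share of 6 degrees, from -1 to 1, then the shift along the tool's x, y, z each as a share of 0.06 m, from -1 to 1, then the finger opening in mm, from 0 to 85.4. A call has 1 to 5 rows; each row shifts and turns the commanded pose from where the row before left it, along the tool's axes as they then stand; what a row does not reach is not made up. A row lasts 1/8 s, in which the tool goes at most 62.5 mm and 10.7 degrees, less where a joint would pass 70% of its speed; a pose out of reach is approached as far as the arm can. A call with a number of a shift or a turn outside -1 to 1 is refused whole. A call with a gripper value outside its range is refused whole. The fingers move at their own pace and stop on an object; "squeeze" is the grip in N (left out, the last holds). Time passes only in rows, so rows that do not move let the fingers close. It gives the time, the measured TCP pose, the force and the opening at its end, in the units of the state.
- arm.get_state(): the state, without advancing time (a new reading comes with each control period).
- arm.get_image(name): name is "scene" or "top" or "wrist"; returns the picture (384x512x3 uint8, red, green, blue); there is no depth.
- arm.camera_info(name): a dict with "fovy" (degrees; the focal length in pixels is half the picture's height over the tangent of half this angle, whatever the lens; pixels are square), "cx", "cy" (the principal point, pixels), "rvec" (rotation vector, rad) and "tvec" (3), from world to camera coordinates, as OpenCV has them. Camera axes: x right, y down, z forward; pixel columns grow to the right and rows downward; lengths in mm; the calibration is good to about 2 mm. The wrist camera is an equidistant fisheye: a pixel r from the principal point sees the ray r / f radians off the axis. A picture is of the moment at which its call begins: read the wrist's pose just before it. camera_info takes no time and is no camera call; for the wrist camera it gives the pose at the moment of the call.
- arm.hand_in(): hands the job in, once; it reports no verdict.
The state is a dict: "time": time; "qpos": joint angles; "qvel": joint speeds; "effort": joint torques, N m; "eef_pos": TCP position; "tool_rot": TCP orientation; "ft_force": force on the tool from outside, world axes, zero at the start; "wrist_torque": the same for the moment, N m; "finger_gap": finger opening in mm.
Only numpy, scipy, OpenCV 4.12 (cv2) and the standard library are available. Lean on these libraries where they do the work, as an engineer would, in place of code of your own. Each camera call takes 0.05 s, during which the arm holds its last target. There are 200 camera calls.

TASK

Push the white vial tray, flat on the steel drawer floor and never lifted or tipped, around the fixed vial rack, sample box and cold block without anything touching them, and into the bay between the two low guide rails. Press it squarely against the logger's sprung plate with about 11 newtons for a second (less than 5 does not register, more than 17 damages the probe), then ease off gently so the tray is left straight in the bay, still resting against the plate; leave the cartons and the small jar where they are.

Things in the scene. Friction and masses are not known exactly. Their poses are not given: they have to be found in the camera images.
- vial_tray: loose white closed tray with 20 metal vial caps in its top: plain block, 90 mm along its x, 104 mm along its y, 55 mm high, 0.35-0.7 kg, too wide to grasp. Origin: centre of underside. Goes into the bay with its x along the bay's x. Starts left or right, 180-230 mm beside and about 120 mm in front of the mouth, within 0.35 rad of the bay's yaw; slippery (friction 0.2-0.3), slides at 0.7-2 N
- bay: fixed pair of aluminium rails on the floor, 18 mm high, inner faces 110 mm apart, 120 mm long, with flared lead-ins reaching 23 mm in front of the mouth. Origin: floor level, middle of the mouth; x points into the bay away from the robot (rails x = 0 to 0.120 m), y left; yaw varies. Touching the rails is allowed
- logger: fixed grey housing at the bay's far end, 60 mm high; frame as the bay's, front at x = 0.130 m. Before it a sprung plate, 80 mm wide, 16-48 mm above the floor; its free front face is at x = 0.060 to 0.090 m (differs each time, not measured: find by feel). Spring 2 N/mm from zero at contact, 14 mm travel, damped 60 N s/m. If released slowly it pushes the tray back until friction holds it
- vial_rack: fixed grey rack holding nine glass vials, 94 mm (x) by 100 mm (y), 54 mm high; origin: centre of its underside. Stands left or right of the bay, swapped at random with the sample box. Must not be touched
- sample_box: fixed clear open box of small cartons, 94 mm (x) by 100 mm (y), 48 mm high; origin: centre of its underside. Stands on the other side of the bay. Must not be touched
- cold_block: fixed grey metal block with nine round holes, 76 mm (x) by 84 mm (y), 50 mm high; origin: centre of its underside. Stands opposite the tray's start, on the other side of the bay's centre line. Must not be touched
- carton_a: loose carton bystander, 60 x 50 mm, 75 mm high, origin under its centre
- carton_b: loose carton bystander, 50 x 70 mm, 45 mm high, origin under its centre
- bottle: loose small jar bystander, 40 mm diameter, 65 mm high, origin under its centre

How it is judged (in metres and radians):
On the way, in this order (a step that is already met when the one before it is completed fails the run):
1. the tray stands in the mouth of the bay, between the rails (x of vial_tray in the frame of bay above -0.035 m and y of vial_tray in the frame of bay between -0.008 and 0.008 m), for 0.05 s.
2. the tray is pressed against the logger's plate with 5 N or more for half a second (contact force between vial_tray and logger above 5 N), for 0.5 s.
At the end, for the whole second after the job is handed in: the tray stands at rest and flat in the bay, centred within 6 mm between the rails and within 0.08 rad of their direction, its centre at least 8 mm inside the mouth, still bearing on the logger's plate (more than 0.2 N) (contact force between vial_tray and logger above 0.2 N and x of vial_tray in the frame of bay above 0.008 m and y of vial_tray in the frame of bay between -0.006 and 0.006 m and angle between the x axis of vial_tray and the x axis of bay, either way round below 0.08 rad and angle between vial_tray's own z axis and vertical below 0.05 rad and linear speed of vial_tray below 0.01 m/s); the robot touches nothing.
It fails at once if the plate is pressed with more than 17 N (contact force between vial_tray and logger above 17 N).
It fails at once if something touches the vial rack, the sample box or the cold block (contact force between anything else and vial_rack above 0.3 N or contact force between anything else and sample_box above 0.3 N or contact force between anything else and cold_block above 0.3 N).
It fails at once if the tray is lifted or tipped (height (world z) of vial_tray above 0.012 m or angle between vial_tray's own z axis and vertical above 0.15 rad).
It fails at once if a bystander is moved (distance of any of carton_a, carton_b, bottle from where it was at the start of the episode above 0.015 m).
It also fails if it takes over 72 s, if anything falls off the work surface, if the arm or the gripper's body presses on something with over 40 N, if the wrist force passes 120 N, or if a joint passes its speed limit or range.

## Working session

There is one attempt and no reset: what is moved stays moved. The work goes in short steps, Python scripts to look and compute and a tool call to move; the robot and the scene stay as the last step left them, time stands still between calls to the robot, and variables do not carry over. Pictures are saved under pics/ and viewed, about 8 in all and at most 12, crops included, and the job is handed in when it is done.

Besides the shell and the picture viewer there is one more tool, called after ">>>" as name(argument=value, ...) on one line, values as JSON. move_arm: Moves the arm, as the interface text tells. Shift numbers are shares of 0.06 m and turn numbers shares of 6 degrees, none past 1 either way. Its arguments: {"type":"object","properties":{"commands":{"type":"array","items":{"type":"number"}},"squeeze":{"type":"number"}},"required":["commands"]}

```bash
mkdir -p pics; python3 - <<'E'
from cell import arm
import cv2
for n in("top","scene"):
    im=arm.get_image(n); cv2.imwrite(f"pics/{n}0.png",im[:,:,::-1]); print(n,arm.camera_info(n))
print(arm.get_state())
E
```

```text
top {'fovy': 49.05933330455162, 'cx': 260.13481405385767, 'cy': 200.10721213507625, 'rvec': array([ 2.12586927, -2.14280219,  0.17672925]), 'tvec': array([  3.88058867, 621.67251375, 979.12845208])}
scene {'fovy': 50.983169501925815, 'cx': 256.42517299148966, 'cy': 193.71641622318512, 'rvec': array([ 1.59857343,  2.06487101, -0.74207444]), 'tvec': array([ 142.37170042, -427.4317486 , 1260.66948873])}
{'time': 0.1, 'qpos': array([-1.28903976e+00,  1.50964562e-01,  1.43795140e+00,  2.18506279e-05,
        1.55379275e+00, -1.33993545e-01]), 'qvel': array([-0.00084398, -0.00157146, -0.00085284, -0.00108507,  0.00277563,
        0.00148046]), 'effort': array([ 4.35105074e-03, -7.14380336e+01, -5.71790707e+01, -2.38941317e-05,
        7.16094059e-03, -1.43100687e-05]), 'eef_pos': array([ 232.16278116, -525.82221803,  238.72730427]), 'tool_rot': array([-3.72654868e-04,  8.37817244e-01, -5.45950504e-01, -4.15500560e-04]), 'ft_force': array([ 0.18896011, -0.8337146 , -0.47113113]), 'wrist_torque': array([-0.03903732,  0.00861866,  0.03065398]), 'finger_gap': 85.46386299841069}
```

View pics/top0.png

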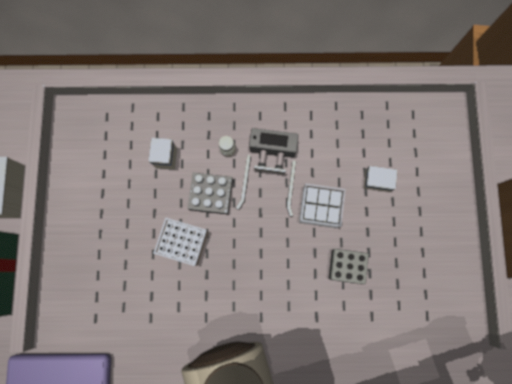

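View pics/scene0.png

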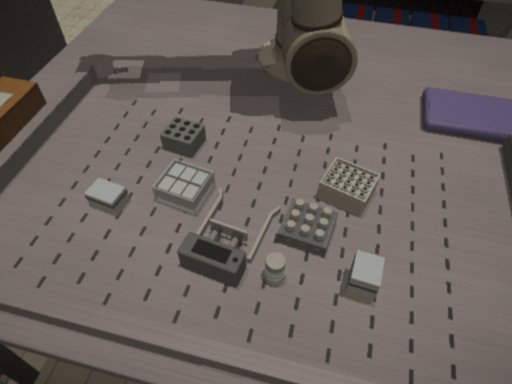

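The top view shows the tray at (181,242), left, with the rack (210,192) between it and the bay mouth (about 240–290, 207). The sample box is at (322,206) and the cold block at (350,266). I'll enlarge it to get corners.

```bash
python3 - <<'E'
import cv2
im=cv2.imread("pics/top0.png")[120:295,140:380]
cv2.imwrite("pics/c.png",cv2.resize(im,None,fx=3.3,fy=3.3,interpolation=cv2.INTER_CUBIC))
E
```

```text
(no output)
```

View pics/c.png

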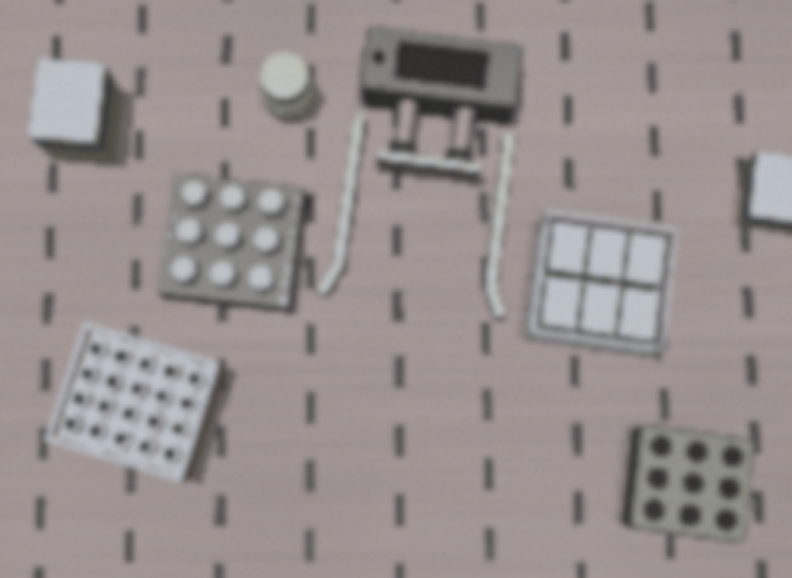

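```bash
cat > h.py <<'E'
import numpy as np, cv2
from cell import arm
def ray(name,px,info=None):
    i=info or arm.camera_info(name); f=192/np.tan(np.radians(i["fovy"]/2))
    R=cv2.Rodrigues(i["rvec"])[0]; c=-R.T@i["tvec"]
    p=(np.atleast_2d(px)-[i["cx"],i["cy"]])/f
    if name=="wrist":
        r=np.linalg.norm(p,axis=1,keepdims=True)+1e-12
        d=np.c_[np.sin(r)*p/r,np.cos(r)]
    else: d=np.c_[p,np.ones(len(p))]
    return c,d@R
def world(name,px,z,info=None):
    c,d=ray(name,px,info); return (c+d*((z-c[2])/d[:,2])[:,None])[:,:2]
def proj_rect(P):
    P=np.array(P,np.float32); return P.mean(0),cv2.minAreaRect(P)
E
python3 - <<'E'
from h import *
np.set_printoptions(precision=1,suppress=True)
T={"tray":(55,[(87,323),(221,362),(183,481),(48,440)]),"rack":(54,[(175,177),(303,190),(290,308),(160,295)]),
"box":(48,[(540,210),(675,230),(660,355),(527,335)]),"cold":(50,[(635,425),(755,437),(742,540),(628,523)]),
"log":(60,[(367,27),(521,44),(517,108),(365,90)]),"rails":(18,[(361,115),(343,240),(323,293),(509,137),(492,268),(500,317)]),"plate":(48,[(378,157),(480,172)])}
W={}
for k,(z,p) in T.items():
    w=world("top",np.array(p)/3.3+[140,120],z); W[k]=w
    print(k,w.tolist() if 0 else w.round().tolist(),w.mean(0))
    if len(p)==4:
        e=[np.linalg.norm(w[i]-w[(i+1)%4]) for i in range(4)]
        v=(w[0]+w[1]-w[2]-w[3]); print("   sides",np.array(e),"yaw(x axis)",np.degrees(np.arctan2(v[1],v[0])), np.degrees(np.arctan2(*( (w[0]+w[3]-w[1]-w[2])[::-1])))-90)
c,d=ray("top",[[260,200]]);print(c)
E
```

```text
tray [[579.0, 227.0], [550.0, 128.0], [464.0, 154.0], [494.0, 253.0]] [521.7 190.3]
   sides [103.2  89.8 102.9  89. ] yaw(x axis) -16.940858486089247 -16.823780335476854
rack [[689.0, 164.0], [678.0, 68.0], [589.0, 78.0], [600.0, 174.0]] [639.1 121. ]
   sides [96.5 89.4 96.6 89.7] yaw(x axis) -5.995388851721091 -6.301041458946372
box [[663.0, -109.0], [647.0, -210.0], [553.0, -195.0], [569.0, -97.0]] [ 607.8 -152.6]
   sides [101.9  94.9  98.9  94.9] yaw(x axis) -8.132452758621747 -9.081192633524111
cold [[502.0, -174.0], [492.0, -261.0], [419.0, -248.0], [432.0, -167.0]] [ 461.1 -212.5]
   sides [87.6 74.7 82.6 70.6] yaw(x axis) -8.178011452077486 -7.446776624983343
log [[803.0, 20.0], [789.0, -97.0], [739.0, -92.0], [753.0, 22.0]] [770.9 -36.9]
   sides [117.3  50.2 115.   49.5] yaw(x axis) -3.3668542225601863 -7.252946473594648
rails [[746.0, 26.0], [647.0, 40.0], [606.0, 55.0], [727.0, -90.0], [624.0, -74.0], [586.0, -80.0]] [655.9 -20.4]
plate [[705.0, 12.0], [692.0, -65.0]] [698.5 -26.2]
[ 451.2   -1.3 1068.4]
```

>>> move_arm(commands=[0, 0, 0, -0.682, -0.668, 0, 60, 0, 0, 0, -0.682, -0.668, 0, 60, 0, 0, 0, -0.682, -0.668, 0, 60, 0, 0, 0, -0.682, -0.668, 0, 60, 0, 0, 0, -0.682, -0.668, 0, 60])

```text
time: 0.72
eef_pos: [333.1, -256.1, 239.1]
tool_rot: [-0.0, 0.838, -0.546, -0.0]
ft_force: [1.0, -0.6, 0.1]
finger_gap: 59.6
```

>>> move_arm(commands=[0, 0, 0, -0.682, -0.668, 0, 60, 0, 0, 0, -0.682, -0.668, 0, 60, 0, 0, 0, -0.682, -0.668, 0, 60, 0, 0, 0, -0.682, -0.668, 0, 60, 0, 0, 0, -0.682, -0.668, 0, 60])

```text
time: 1.35
eef_pos: [433.8, 12.2, 239.3]
tool_rot: [-0.0, 0.838, -0.546, 0.0]
ft_force: [0.6, -0.8, -0.9]
finger_gap: 60.2
```

>>> move_arm(commands=[0, 0, 0, -0.682, -0.668, 0, 60, 0, 0, 0, -0.682, -0.668, 0, 60, 0, 0, 0, -0.682, -0.668, 0, 60, 0, 0, 0, -0.682, -0.668, 0, 60, 0, 0, 0, -0.682, -0.668, 0, 60])

```text
time: 1.98
eef_pos: [534.5, 280.3, 239.0]
tool_rot: [0.0, 0.838, -0.546, -0.0]
ft_force: [0.4, -0.4, 0.7]
finger_gap: 60.2
```

>>> move_arm(commands=[0, 0, -0.97, 0, 0, 0.2, 60, 0, 0, -0.97, 0, 0, 0.2, 60, 0, 0, -0.97, 0, 0, 0.2, 60, 0, 0, -0.97, 0, 0, 0.2, 60, 0, 0, -0.97, 0, 0, 0.2, 60])

```text
time: 2.6
eef_pos: [534.1, 278.3, 178.6]
tool_rot: [0.0, 0.949, -0.316, -0.0]
ft_force: [-0.0, -0.2, 0.4]
finger_gap: 59.9
```

>>> move_arm(commands=[0, 0, -0.97, 0, 0, 0.2, 60, 0, 0, -0.97, 0, 0, 0.2, 60, 0, 0, -0.97, 0, 0, 0.2, 60, 0, 0, -0.97, 0, 0, 0.2, 60, 0, 0, -0.97, 0, 0, 0.2, 60])

```text
time: 3.22
eef_pos: [534.1, 278.3, 118.6]
tool_rot: [0.0, 0.998, -0.068, -0.0]
ft_force: [-0.4, -1.0, 0.6]
finger_gap: 59.7
```

```bash
python3 - <<'E'
from h import *
print(arm.get_state()["eef_pos"]); i=arm.camera_info("wrist"); print(i)
import pickle; pickle.dump(i,open("w1.pkl","wb"))
im=arm.get_image("wrist"); cv2.imwrite("pics/w1.png",cv2.resize(im[:,:,::-1],None,fx=1.5,fy=1.5,interpolation=cv2.INTER_CUBIC))
E
```

```text
[534.09138473 278.29458118 118.59705651]
{'fovy': 65.70646984690485, 'cx': 257.9268555363454, 'cy': 190.69755378013002, 'rvec': array([-2.84140421,  0.19457652,  0.02788145]), 'tvec': array([-491.24866625,  331.15515425,  364.8314069 ])}
```

View pics/w1.png

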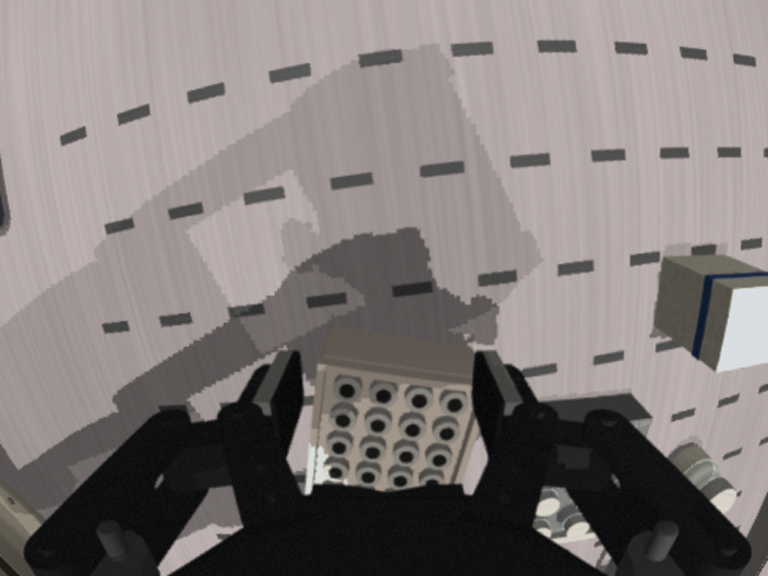

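The wrist view shows the tray behind the two fingers at (400,420) and the floor clear below them. I'll descend and start the sideways push.

>>> move_arm(commands=[0, 0, 0, 0, 0, 0.33, 60, 0, 0, 0, 0, 0, 0.33, 60, 0, 0, 0, 0, 0, 0.33, 60, 0, 0, 0, 0, 0, 0.33, 60, 0, 0, 0, 0, 0, 0.32, 60])

```text
time: 3.9
eef_pos: [534.2, 278.4, 20.2]
tool_rot: [-0.0, 0.998, -0.07, -0.0]
ft_force: [0.6, -1.0, -0.3]
finger_gap: 60.1
```

>>> move_arm(commands=[0, 0, 0, 0, 0.15, 0, 60, 0, 0, 0, 0, 0.15, 0, 60, 0, 0, 0, 0, 0.15, 0, 60, 0, 0, 0, 0, 0.15, 0, 60, 0, 0, 0, 0, 0.15, 0, 60])

```text
time: 4.53
eef_pos: [528.2, 233.3, 21.4]
tool_rot: [-0.0, 0.998, -0.07, 0.0]
ft_force: [0.5, 2.6, 0.8]
finger_gap: 60.2
```

>>> move_arm(commands=[0, 0, 0, 0, 0.2, 0, 60, 0, 0, 0, 0, 0.2, 0, 60, 0, 0, 0, 0, 0.2, 0, 60, 0, 0, 0, 0, 0.2, 0, 60, 0, 0, 0, 0, 0.2, 0, 60])

```text
time: 5.15
eef_pos: [519.6, 173.6, 20.9]
tool_rot: [-0.0, 0.998, -0.07, -0.0]
ft_force: [0.3, 2.7, 1.8]
finger_gap: 59.7
```

```bash
python3 - <<'E'
from h import *
print(arm.get_state()["eef_pos"],arm.get_state()["ft_force"])
im=arm.get_image("top"); cv2.imwrite("pics/t1.png",cv2.resize(im[130:310,140:380,::-1],None,fx=3.3,fy=3.3,interpolation=cv2.INTER_CUBIC))
E
```

```text
[519.56104934 173.55529042  20.93189152] [0.28277582 2.6767107  1.80368075]
```

View pics/t1.png

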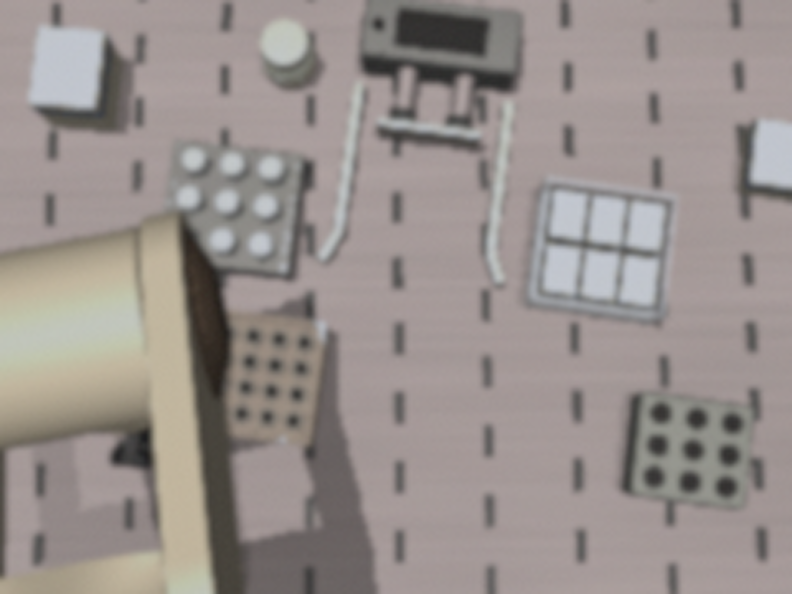

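The tray now lies square to the bay. Its right edge runs from (327,318) to (311,443) in the crop, clear of the rack.

```bash
cat >> h.py <<'E'
M=np.array([618,-16.]); Y=np.radians(-8.)
def bay(w): 
    c,s=np.cos(Y),np.sin(Y); return (np.atleast_2d(w)[:,:2]-M)@np.array([[c,-s],[s,c]])
E
python3 - <<'E'
from h import *
w=world("top",np.array([(327,318),(311,443)])/3.3+[140,130],55); print(w,bay(w),bay(arm.get_state()["eef_pos"]))
v=w[0]-w[1];print(np.degrees(np.arctan2(v[1],v[0])))
E
```

```text
[[557.19590399  50.31763254]
 [466.75524081  61.82413326]] [[ -69.44198529   57.20993931]
 [-160.60388155   56.017552  ]] [[-123.90290929  172.8809941 ]]
-7.250620410024026
```

>>> move_arm(commands=[0, 0, 0, 0, 0.2, 0, 60, 0, 0, 0, 0, 0.2, 0, 60, 0, 0, 0, 0, 0.2, 0, 60, 0, 0, 0, 0, 0.2, 0, 60, 0, 0, 0, 0, 0.2, 0, 60])

```text
time: 5.82
eef_pos: [511.2, 114.1, 20.9]
tool_rot: [-0.0, 0.998, -0.07, -0.0]
ft_force: [0.3, 2.5, -0.2]
finger_gap: 59.7
```

>>> move_arm(commands=[0, 0, 0, 0, 0.2, 0, 60, 0, 0, 0, 0, 0.2, 0, 60, 0, 0, 0, 0, 0.2, 0, 60, 0, 0, 0, 0, 0.1, 0, 60, 0, 0, 0, 0, 0.1, 0, 60])

```text
time: 6.45
eef_pos: [504.7, 67.1, 20.9]
tool_rot: [-0.0, 0.998, -0.07, -0.0]
ft_force: [-0.0, 2.5, -0.5]
finger_gap: 60.0
```

>>> move_arm(commands=[0, 0, 0, 0, 0, 0, 60, 0, 0, 0, 0, -0.3, 0, 60, 0, 0, 0, 0, -0.6, 0, 60, 0, 0, 0, 0, -0.3, -0.8, 60, 0, 0, 0, 0, 0, -0.8, 60])

```text
time: 7.08
eef_pos: [514.3, 141.1, 117.9]
tool_rot: [-0.0, 0.998, -0.068, -0.001]
ft_force: [0.8, -1.4, 0.1]
finger_gap: 59.7
```

```bash
python3 - <<'E'
from h import *
s=arm.get_state();print(s["eef_pos"],bay(s["eef_pos"]))
im=arm.get_image("top"); cv2.imwrite("pics/t2.png",cv2.resize(im[130:310,180:420,::-1],None,fx=3.3,fy=3.3,interpolation=cv2.INTER_CUBIC))
E
```

```text
[514.33407357 141.05234033 117.89242275] [[-124.51451797  141.09640931]]
```

View pics/t2.png

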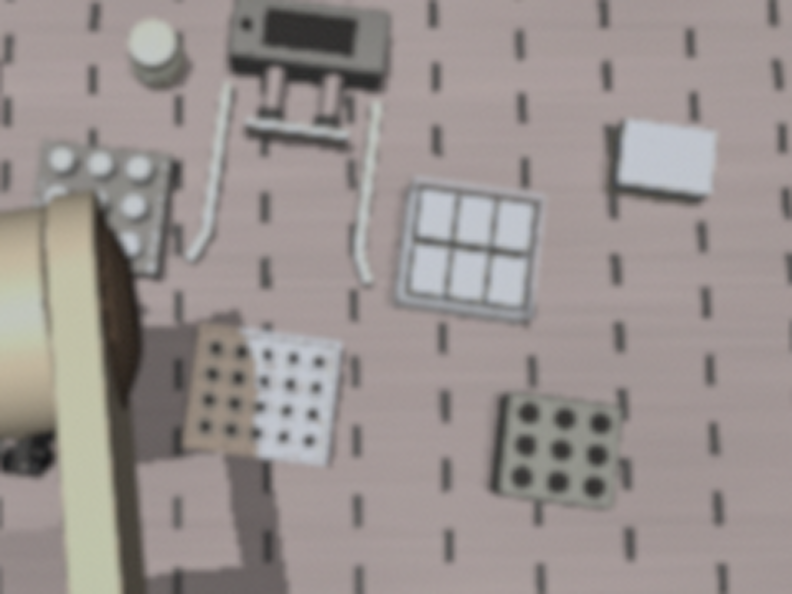

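```bash
python3 - <<'E'
from h import *
o=[180,130]
w=world("top",np.array([(200,322),(343,342),(328,467),(183,447)])/3.3+o,55); print("tray",w.mean(0),bay(w).round(1),bay(w).mean(0))
w=world("top",np.array([(229,85),(211,228),(377,104),(359,250),(190,260),(367,284)])/3.3+o,18); print("rails",bay(w))
E
```

```text
tray [501.42351884   0.5913257 ] [[ -71.9   53.2]
 [ -72.7  -52.4]
 [-163.4  -52.7]
 [-163.    52.8]] [-117.7510331     0.20554968]
rails [[118.42460661  58.78494942]
 [  4.37520136  57.11736192]
 [118.39416384 -57.59269603]
 [  2.31818577 -57.53267706]
 [-22.31233591  69.6167553 ]
 [-22.91068925 -66.73035965]]
```

>>> move_arm(commands=[0, 0, 0, -0.42, 0.783, 0, 60, 0, 0, 0, -0.42, 0.783, 0, 60, 0, 0, 0, -0.42, 0.783, 0, 60, 0, 0, 1, 0, 0, 0, 60, 0, 0, 1, 0, 0, 0, 60])

```text
time: 7.75
eef_pos: [420.3, 9.9, 117.1]
tool_rot: [-0.0, 0.984, -0.176, 0.0]
ft_force: [0.5, 0.4, -0.1]
finger_gap: 60.1
```

>>> move_arm(commands=[0, 0, 1, 0, 0, 0, 60, 0, 0, 1, 0, 0, 0, 60, 0, 0, 1, 0, 0, 0, 60, 0, 0, 1, 0, 0, 0, 60, 0, 0, 1, 0, 0, 0, 60])

```text
time: 8.38
eef_pos: [420.5, 10.4, 116.9]
tool_rot: [-0.0, 0.906, -0.424, 0.0]
ft_force: [-0.5, -0.0, -0.8]
finger_gap: 60.2
```

>>> move_arm(commands=[0, 0, 1, 0, 0, 0, 60, 0, 0, 1, 0, 0, 0, 60, 0, 0, 1, 0, 0, 0, 60, 0, 0, 1, 0, 0, 0, 60, 0, 0, 1, 0, 0, 0, 60])

```text
time: 9.0
eef_pos: [420.5, 10.5, 116.9]
tool_rot: [-0.0, 0.765, -0.644, -0.0]
ft_force: [-0.2, -0.6, 0.4]
finger_gap: 60.1
```

>>> move_arm(commands=[0, 0, 1, 0, 0, 0.32, 60, 0, 0, 1, 0, 0, 0.32, 60, 0, 0, 1, 0, 0, 0.32, 60, 0, 0, 0, 0, 0, 0.32, 60, 0, 0, 0, 0, 0, 0.3, 60])

```text
time: 9.62
eef_pos: [420.4, 10.5, 21.4]
tool_rot: [0.0, -0.656, 0.754, 0.0]
ft_force: [-0.3, -0.4, -0.6]
finger_gap: 59.9
```

```bash
python3 - <<'E'
from h import *
s=arm.get_state();q=s["tool_rot"];print(s["eef_pos"],bay(s["eef_pos"]),np.degrees(2*np.arctan2(q[2],q[1])),s["ft_force"])
E
```

```text
[420.44752364  10.45916358  21.4375898 ] [[-199.31231309   -1.29232592]] 262.0527074328782 [-0.32909322 -0.37491401 -0.59068598]
```

>>> move_arm(commands=[0, 0, 0, -0.02, -0.2, 0, 60, 0, 0, 0, 0, -0.2, 0, 60, 0, 0, 0, 0, -0.2, 0, 60, 0, 0, 0, 0, -0.2, 0, 60, 0, 0, 0, 0, -0.2, 0, 60])

```text
time: 10.25
eef_pos: [480.7, 2.4, 22.2]
tool_rot: [0.0, -0.656, 0.755, 0.0]
ft_force: [-1.8, -0.3, 1.8]
finger_gap: 60.0
```

>>> move_arm(commands=[0, 0, 0, 0, -0.12, 0, 60, 0, 0, 0, 0, -0.12, 0, 60, 0, 0, 0, 0, -0.12, 0, 60, 0, 0, 0, 0, -0.12, 0, 60, 0, 0, 0, 0, -0.12, 0, 60])

```text
time: 10.88
eef_pos: [515.9, -2.5, 22.1]
tool_rot: [-0.0, -0.656, 0.755, 0.0]
ft_force: [-2.6, -0.1, -0.8]
finger_gap: 60.1
```

```bash
python3 - <<'E'
from h import *
s=arm.get_state();q=s["tool_rot"];print(bay(s["eef_pos"]),s["ft_force"])
im=arm.get_image("top"); cv2.imwrite("pics/t3.png",cv2.resize(im[130:310,180:420,::-1],None,fx=3.3,fy=3.3,interpolation=cv2.INTER_CUBIC))
E
```

```text
[[-102.96717363   -0.87687707]] [-2.56480386 -0.0720059  -0.84571801]
```

View pics/t3.png

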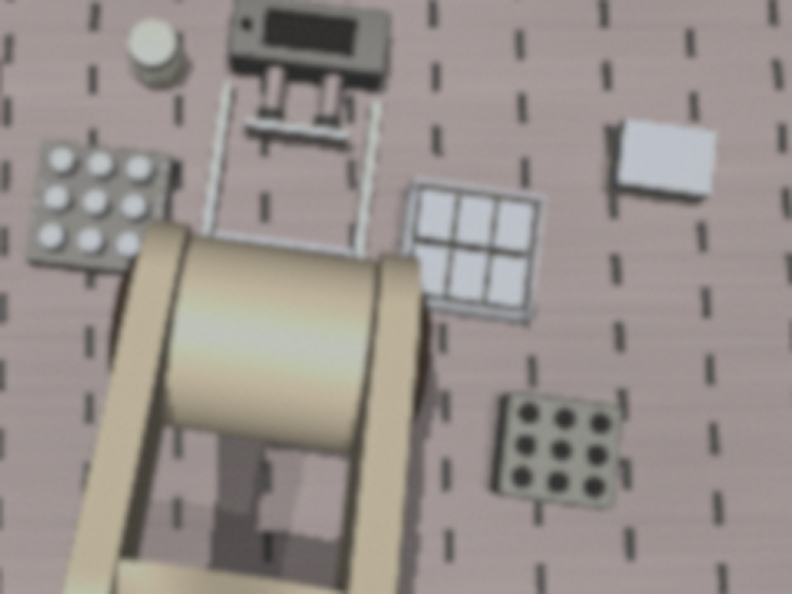

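The tray's front edge, (210,235) to (360,250), is between the rails and parallel to the plate. The plate is at about bay x = 80.

>>> move_arm(commands=[0, 0, 0, 0, -0.13, 0, 60, 0, 0, 0, 0, -0.13, 0, 60, 0, 0, 0, 0, -0.13, 0, 60, 0, 0, 0, 0, -0.13, 0, 60, 0, 0, 0, 0, -0.13, 0, 60])

```text
time: 11.55
eef_pos: [554.7, -8.0, 22.1]
tool_rot: [0.0, -0.656, 0.755, 0.0]
ft_force: [-2.4, 0.3, 1.7]
finger_gap: 60.1
```

>>> move_arm(commands=[0, 0, 0, 0, -0.06, 0, 60, 0, 0, 0, 0, -0.06, 0, 60, 0, 0, 0, 0, -0.06, 0, 60, 0, 0, 0, 0, -0.06, 0, 60, 0, 0, 0, 0, -0.06, 0, 60])

```text
time: 12.18
eef_pos: [572.1, -10.4, 22.1]
tool_rot: [-0.0, -0.656, 0.755, 0.0]
ft_force: [-1.5, 0.3, -0.7]
finger_gap: 59.8
```

>>> move_arm(commands=[0, 0, 0, 0, -0.025, 0, 60, 0, 0, 0, 0, -0.025, 0, 60, 0, 0, 0, 0, -0.025, 0, 60, 0, 0, 0, 0, -0.025, 0, 60])

```text
time: 12.68
eef_pos: [578.0, -11.2, 22.1]
tool_rot: [0.0, -0.656, 0.755, 0.0]
ft_force: [-2.1, 0.0, -1.3]
finger_gap: 60.2
```

>>> move_arm(commands=[0, 0, 0, 0, -0.02, 0, 60, 0, 0, 0, 0, -0.02, 0, 60, 0, 0, 0, 0, -0.02, 0, 60, 0, 0, 0, 0, -0.02, 0, 60, 0, 0, 0, 0, -0.02, 0, 60])

```text
time: 13.3
eef_pos: [583.9, -12.1, 22.1]
tool_rot: [0.0, -0.656, 0.755, 0.0]
ft_force: [-1.2, -0.5, -1.0]
finger_gap: 59.8
```

>>> move_arm(commands=[0, 0, 0, 0, -0.017, 0, 60, 0, 0, 0, 0, -0.017, 0, 60, 0, 0, 0, 0, -0.017, 0, 60, 0, 0, 0, 0, -0.017, 0, 60])

```text
time: 13.8
eef_pos: [588.0, -12.6, 22.1]
tool_rot: [0.0, -0.656, 0.755, 0.0]
ft_force: [-2.2, 0.1, -0.3]
finger_gap: 59.9
```

>>> move_arm(commands=[0, 0, 0, 0, -0.017, 0, 60, 0, 0, 0, 0, -0.017, 0, 60, 0, 0, 0, 0, -0.017, 0, 60, 0, 0, 0, 0, -0.017, 0, 60])

```text
time: 14.3
eef_pos: [592.0, -13.2, 22.1]
tool_rot: [0.0, -0.656, 0.755, 0.0]
ft_force: [-1.7, 0.2, 0.1]
finger_gap: 59.6
```

```bash
python3 - <<'E'
from h import *
s=arm.get_state();print(bay(s["eef_pos"]),s["ft_force"])
E
```

```text
[[-26.12158723  -0.83614292]] [-1.65209734  0.17135687  0.05608932]
```

>>> move_arm(commands=[0, 0, 0, 0, -0.017, 0, 60, 0, 0, 0, 0, -0.017, 0, 60, 0, 0, 0, 0, -0.017, 0, 60])

```text
time: 14.68
eef_pos: [595.0, -13.6, 22.1]
tool_rot: [-0.0, -0.656, 0.755, 0.0]
ft_force: [-2.1, 0.3, -0.7]
finger_gap: 59.7
```

>>> move_arm(commands=[0, 0, 0, 0, -0.017, 0, 60, 0, 0, 0, 0, -0.017, 0, 60])

```text
time: 14.92
eef_pos: [597.1, -13.9, 22.1]
tool_rot: [0.0, -0.656, 0.755, 0.0]
ft_force: [-1.5, 0.5, -0.6]
finger_gap: 60.1
```

>>> move_arm(commands=[0, 0, 0, 0, -0.017, 0, 60, 0, 0, 0, 0, -0.017, 0, 60])

```text
time: 15.18
eef_pos: [599.1, -14.2, 22.1]
tool_rot: [0.0, -0.656, 0.755, 0.0]
ft_force: [-1.5, -0.0, -0.0]
finger_gap: 59.5
```

>>> move_arm(commands=[0, 0, 0, 0, -0.017, 0, 60, 0, 0, 0, 0, -0.017, 0, 60])

```text
time: 15.42
eef_pos: [600.9, -14.4, 22.1]
tool_rot: [-0.0, -0.656, 0.755, 0.0]
ft_force: [-4.9, 0.0, 2.0]
finger_gap: 59.9
```

>>> move_arm(commands=[0, 0, 0, 0, -0.015, 0, 60, 0, 0, 0, 0, -0.015, 0, 60, 0, 0, 0, 0, -0.01, 0, 60, 0, 0, 0, 0, 0, 0, 60])

```text
time: 15.92
eef_pos: [602.8, -14.7, 22.0]
tool_rot: [-0.0, -0.656, 0.755, 0.001]
ft_force: [-8.2, 1.2, 4.2]
finger_gap: 60.3
```

>>> move_arm(commands=[0, 0, 0, 0, -0.013, 0, 60, 0, 0, 0, 0, -0.013, 0, 60, 0, 0, 0, 0, -0.01, 0, 60, 0, 0, 0, 0, 0, 0, 60])

```text
time: 16.42
eef_pos: [604.5, -14.9, 21.9]
tool_rot: [-0.001, -0.656, 0.755, 0.001]
ft_force: [-12.4, 2.0, 6.2]
finger_gap: 60.1
```

>>> move_arm(commands=[0, 0, 0, 0, 0, 0, 60, 0, 0, 0, 0, 0, 0, 60, 0, 0, 0, 0, 0, 0, 60, 0, 0, 0, 0, 0, 0, 60, 0, 0, 0, 0, 0, 0, 60])

```text
time: 17.05
eef_pos: [604.5, -14.9, 21.9]
tool_rot: [-0.001, -0.656, 0.755, 0.001]
ft_force: [-13.3, 1.4, 5.5]
finger_gap: 60.2
```

>>> move_arm(commands=[0, 0, 0, 0, 0, 0, 60, 0, 0, 0, 0, 0, 0, 60, 0, 0, 0, 0, 0, 0, 60, 0, 0, 0, 0, 0, 0, 60])

```text
time: 17.55
eef_pos: [604.5, -14.9, 21.9]
tool_rot: [-0.001, -0.656, 0.755, 0.001]
ft_force: [-12.5, 2.1, 6.1]
finger_gap: 59.9
```

>>> move_arm(commands=[0, 0, 0, 0, 0.01, 0, 60, 0, 0, 0, 0, 0.01, 0, 60, 0, 0, 0, 0, 0.01, 0, 60, 0, 0, 0, 0, 0.01, 0, 60, 0, 0, 0, 0, 0.01, 0, 60])

```text
time: 18.18
eef_pos: [602.5, -14.7, 22.0]
tool_rot: [0.0, -0.656, 0.755, 0.0]
ft_force: [-3.3, 1.3, -1.0]
finger_gap: 59.9
```

>>> move_arm(commands=[0, 0, 0, 0, 0.01, 0, 60, 0, 0, 0, 0, 0.01, 0, 60, 0, 0, 0, 0, 0.01, 0, 60, 0, 0, 0, 0, 0.01, 0, 60, 0, 0, 0, 0, 0.01, 0, 60])

```text
time: 18.8
eef_pos: [599.7, -14.3, 22.2]
tool_rot: [0.0, -0.656, 0.755, -0.0]
ft_force: [0.3, 0.7, 0.4]
finger_gap: 60.0
```

>>> move_arm(commands=[0, 0, 0, 0, 0.01, 0, 60, 0, 0, 0, 0, 0.01, 0, 60, 0, 0, 0, 0, 0.01, 0, 60, 0, 0, 0, 0, 0.01, 0, 60, 0, 0, 0, 0, 0.01, 0, 60])

```text
time: 19.42
eef_pos: [596.6, -13.8, 22.1]
tool_rot: [0.0, -0.656, 0.755, 0.0]
ft_force: [-0.2, -1.0, 0.1]
finger_gap: 59.9
```

>>> move_arm(commands=[0, 0, 0, 0, 0.1, 0, 60, 0, 0, 0, 0, 0.5, 0, 60, 0, 0, 0, 0, 0.8, 0, 60, 0, 0, 0, 0, 0.8, -0.3, 60, 0, 0, 0, 0, 0.5, -0.8, 60])

```text
time: 20.05
eef_pos: [432.8, 9.2, 87.0]
tool_rot: [-0.001, -0.656, 0.755, 0.002]
ft_force: [1.7, -0.2, 1.5]
finger_gap: 60.2
```

```bash
python3 - <<'E'
from h import *
im=arm.get_image("top"); cv2.imwrite("pics/t4.png",cv2.resize(im[130:270,200:350,::-1],None,fx=4,fy=4,interpolation=cv2.INTER_CUBIC))
E
```

```text
(no output)
```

View pics/t4.png

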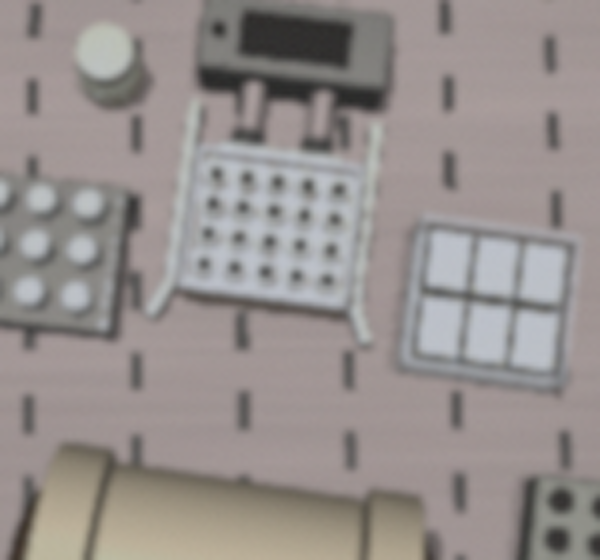

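The tray sits between the rails against the plate, with corners near (197,150), (367,165), (348,308) and (180,290). I'll run one numeric check and hand in.

```bash
python3 - <<'E'
from h import *
w=world("top",np.array([(197,150),(367,165),(348,308),(180,290)])/4+[200,130],55); b=bay(w); print(b,b.mean(0)); v=b[0]+b[1]-b[2]-b[3]; print("yaw rel",np.arctan2(v[1],v[0]))
s=arm.get_state(); print(s["time"],s["qvel"].round(3),s["ft_force"])
arm.hand_in()
E
```

```text
[[ 78.60108817  52.69609861]
 [ 82.9334528  -52.69019371]
 [ -7.26257388 -51.86173896]
 [ -9.68614861  51.07368636]] [36.14645462 -0.19553693]
yaw rel 0.004448328918468255
20.1 [-0.008  0.081 -0.056 -0.004 -0.139  0.001] [ 7.51577948  0.77508561 10.26018129]
the job is handed in; nothing more can be done
```

I pushed the tray sideways past the rack until it lined up with the mouth, then straight into the bay and onto the logger's plate. I held it there for about 1.1 s, eased off at about 5 mm/s, backed the arm away and handed in at 20.1 s.

- **Press:** the wrist force during the hold was 12.4–13.3 N along x. Less about 2 N of sliding friction, that is roughly 10.5–11.5 N on the plate. The plate force itself is not measured.
- **Final pose, from the top camera:** the tray's centre is at about x = 36 mm and y = -0.2 mm in the bay, and its yaw error is under 0.01 rad. The corners I read off the picture are good to about 2 mm.
- **Obstacles and bystanders:** nothing looked touched or shifted in the camera views. I did not remeasure the cartons or the jar, and the last picture left both cartons out of view.
- **Not confirmed:** I inferred that the tray still bears on the plate from the slow release and the picture; I did not measure it.
- **Reading that disagreed:** at hand-in the wrist still read about 7.5 N in x and 10 N in z, and the joints were still slowing down. The fingers had nothing near them, so I take this as braking inertia. I handed in without waiting for it to settle.

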